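Tare the paint-mixing scale through its covered key well

TASK

Tare the scale with the empty mixing cup standing on its pan: with a fingertip, push the small sliding cover all the way open, reach into the round well and press the sunken round key right down for about half a second, then take the finger out and push the cover fully shut again. Push and press only: do not pick anything up, do not press the two square keys, and leave the cup on the pan and everything else on the table where it stands.

Things in the scene. Friction and masses are not known exactly. Their poses are not given: they have to be found in the camera images.
- scale: Grey bench scale, 260 x 260 mm, fixed to the table. Origin under its centre at table height; x points from its front (robot side) to its back, y to its left, z up. Rear: steel pan, top 60 mm above the table. Front: flat panel, top 50 mm above the table, with three sunken keys in a row at x = -85 mm: one in a round well at y = +26 mm (under the cover), two in square wells at y = -45 and -100 mm.
- well_mouth (a point): Centre of the mouth of the round well, level with the panel's top (50 mm above the table); it lies under the cover at the start. The well is 48 mm across, straight-walled and 28 mm deep. Axes as the scale's.
- tare_top (a point): Centre of the top of the tare key, a white round key 30 mm across at the bottom of the round well. Unpressed, its top is 20 mm below the panel's top (30 mm above the table).
- tare_key (a joint): How far the tare key is pressed, m: 0 = up, 0.005 = fully down at its stop. A spring returns it; it begins to move at about 2 N and is fully down at about 5 N.
- cover (a joint): How far the aluminium cover has slid, m: 0 = shut over the round well, 0.060 = fully open (stop). It opens along the scale's +y (its left) and shuts along -y; about 1.5 N of friction, and it stays where it is left. At the start it is shut or up to 20 mm open.
- cover_rib (a point): Middle of the top edge of the cover's upright rib (push on its sides). Cover: plate 62 mm (scale x) by 60 mm (scale y), top 55 mm above the table. The rib stands near its left edge, 26 mm to the +y side of the plate's middle: 44 mm long along the scale's x, 8 mm thick, top 73 mm above the table. Axes as the scale's.
- unit_key (a joint): How far the middle key (square, in the square well at scale y = -45 mm) is pressed, m: 0 up, 0.005 down. Not to be pressed.
- unit_key_top (a point): Centre of the top of that middle key, 24 mm square, in a well 36 mm square, 30 mm above the table.
- power_key (a joint): How far the right-hand key (square, in the square well at scale y = -100 mm) is pressed, m: 0 up, 0.005 down. Not to be pressed.
- power_key_top (a point): Centre of the top of that right-hand key, 24 mm square, in a well 36 mm square, 30 mm above the table.
- mix_cup: White china mixing cup, 64 mm across, 60 mm tall, standing loose on the scale's pan. Origin at the centre of its underside; z up.
- jar_left: Squat amber jar with a white lid, 50 mm across, 58 mm tall, standing on the table to the scale's left. Origin at its underside. A bystander to leave alone.
- jar_right: Squat jar with a white lid and a pale paper band, 50 mm across, 58 mm tall, standing on the table to the scale's right. Origin at its underside. A bystander to leave alone.
- jar_back: Small white bottle, 44 mm across, 75 mm tall, standing on the table to the scale's right, farther back. Origin at its underside. A bystander to leave alone.
- palette_knife: Palette knife, 190 mm long, lying flat on the table. Origin at its underside. A bystander to leave alone.
- eraser: Dark rubber eraser, 55 x 24 x 14 mm, lying on the table. Origin at its underside. A bystander to leave alone.
Not all that is in view belongs to the job. Leave any red or yellow look-alike of the mix_cup alone.

How it is judged:
By the outcome, as a careful person would: the job done as asked, in the order asked, and still so for the second after the job is handed in, with the robot touching nothing.
It also fails if it takes over 48 s, if anything falls off the work surface, if the arm or the gripper's body presses on something with over 40 N, if the wrist force passes 120 N, or if a joint passes its speed limit or range.

ROBOT

A 7-joint arm with a two-finger parallel gripper is mounted at the origin on the work surface. World frame = base frame: x ahead of the robot, y to its left, z up, the work surface at z = 0. Lengths are in m, angles in rad, forces in N, time in s.
With the tool pointing down it reaches from about 0.425 to 0.875 m from the base axis. Payload 8.4 kg.
Tool frame: the origin (TCP) lies at the very end of the fingers, on their centre line; the grasp point (between the pads) lies 19 mm behind it (arm.grip_point_offset is the distance from the TCP to the grasp point, in m); z points along the fingers, y is the direction in which the jaws open and shut (so a half turn about z gives the same grasp; the last joint's range is limited). The gripper opens to 85 mm and grips with 20 to 120 N. Pads are 22 mm wide; open, the fingers measure 114 mm over their backs; the gripper's body (76 mm by 85 mm) begins 54 mm behind the grasp point. The pads swing forward as they close: fully open they stand 13 mm farther back than shut.
Start: joints at [1.217, 0.333, 0.04, 1.465, -0.013, 1.343, -0.059], TCP at [0.164, -0.629, 0.231] pointing down, gripper open.
Joint ranges: [-2.58, 2.58], [-0.38, 2.09], [-1.3, 1.39], [0.25, 2.4], [-1.5, 4.64], [0.08, 2.09], [-2.65, 2.65]. Speed limits (rad/s): [2.22, 2.22, 2.79, 2.79, 3.14, 3.14, 3.14].

INTERFACE

Orientations are given as [roll, pitch, yaw] about the fixed x, y, z axes, in that order (R = Rz(yaw) Ry(pitch) Rx(roll)).
In Python, from cell import status, eyes, arm gives the robot as it stands. The module is installed in compiled form; this text tells all that it offers.
- The arm moves only by the tool jog_arm, never from a script. Its argument "series" is a list of rows, each a list of 7 numbers: the shift along the tool's x, y, z as a fraction of full scale, then the turn, a rotation vector about the tool's x, y, z as a fraction of full scale, then the closure in counts, from 0 (fully open) to 255 (shut). In form: [[x, y, z, rx, ry, rz, hand], ...]. A call has 1 to 10 rows; each row shifts and turns the pose as measured when the row begins, along the tool's axes as they then stand; what a row does not reach is not made up. Full scale, the value 1, is 30 mm for a shift and 6 degrees for a turn. A row lasts 1/12 s, in which the tool goes at most 41.7 mm and 7.16 degrees, less where a joint would pass 70% of its speed; a pose out of reach is approached as far as the arm can. A call with a number of a shift or a turn outside -1 to 1 is refused whole. A call with a gripper value outside its range is refused whole. The fingers move at their own pace and stop on an object; "force" is the grip in N (left out, the last holds). Time passes only in rows, so rows that do not move let the fingers close. It gives the time, the measured TCP pose, the force and the opening at its end, in the units of the state.
- status.observe(): the state, without advancing time (a new reading comes with each control period).
- eyes.capture(name): name is "scene" or "top"; returns (picture, depth): 384x512x3 uint8, red, green, blue; 384x512 float32, m along the optical axis (not along the pixel's ray), 0 where there is no reading.
- eyes.camera_model(name): a dict with "fx", "fy", "cx", "cy" (pixels), "k1" (the pictures are not rectified: a ray, as slopes to the right and down, at radius r is drawn at 1 + k1 r^2 times it, then the intrinsics apply), "camera_from_world" (4x4, takes a point from world to camera coordinates). Camera axes: x right, y down, z forward; pixel columns grow to the right and rows downward; lengths in m; the calibration is good to about 2 mm. A picture is of the moment at which its call begins. camera_model takes no time and is no camera call.
- arm.job_done(): hands the job in, once; it reports no verdict.
The state is a dict: "t": time; "joint_positions": joint angles; "dq": joint speeds; "joint_torque": joint torques, N m; "ee_pos": TCP position; "tool_rot": TCP orientation; "ft_force": force on the tool from outside, world axes, zero at the start; "ft_torque": the same for the moment, N m; "opening": finger opening in m.
Only numpy, scipy, OpenCV 4.12 (cv2) and the standard library are available. Lean on these libraries where they do the work, as an engineer would, in place of code of your own. Each camera call takes 0.05 s, during which the arm holds its last target. There are 200 camera calls.

## Working session

There is one attempt and no reset: what is moved stays moved. The work goes in short steps, Python scripts to look and compute and a tool call to move; the robot and the scene stay as the last step left them, time stands still between calls to the robot, and variables do not carry over. Pictures are saved under pics/ and viewed, about 8 in all and at most 12, crops included, and the job is handed in when it is done.

Besides the shell and the picture viewer there is one more tool, called after "Request:" by a JSON object that holds its "api" and its "payload". jog_arm: Moves the arm, as the interface text tells. Its arguments: {"type":"object","properties":{"series":{"type":"array"},"force":{"type":"number"}},"required":["series"]}

```bash
mkdir -p pics
cat > h.py <<'E'
import numpy as np,cv2
from cell import status,eyes,arm
def cap(n,f):
    p,d=eyes.capture(n); np.savez('%s.npz'%f,p=p,d=d); cv2.imwrite('pics/%s.png'%f,p[:,:,::-1]); return p,d
def ray(n,u,v):
    m=eyes.camera_model(n); x=(u-m['cx'])/m['fx'];y=(v-m['cy'])/m['fy'];
    r=np.hypot(x,y);s=r
    for _ in range(20): s=r/(1+m['k1']*s*s)
    k=s/r if r>0 else 1
    T=np.linalg.inv(np.array(m['camera_from_world'])); return T[:3,:3]@np.array([x*k,y*k,1]),T[:3,3]
def atz(n,u,v,z):
    d,o=ray(n,u,v); return o+d*(z-o[2])/d[2]
def atd(n,u,v,D):
    d,o=ray(n,u,v); return o+d*D[int(v),int(u)]
E
python3 - <<'E'
from h import *
s=status.observe();print({k:np.round(v,3) for k,v in s.items()})
for n in('scene','top'):
    cap(n,n+'0');m=eyes.camera_model(n);T=np.linalg.inv(m['camera_from_world']);print(n,T.round(3).tolist(),m['fx'],m['k1'])
a=[cv2.imread('pics/%s0.png'%n) for n in('scene','top')]
E
```

```text
{'t': np.float64(0.0), 'joint_positions': array([ 1.217,  0.334,  0.04 ,  1.466, -0.013,  1.343, -0.059]), 'dq': array([ 0.   , -0.   , -0.001,  0.   ,  0.001, -0.   , -0.   ]), 'joint_torque': array([-2.0000e-03, -6.5856e+01,  1.3650e+00, -4.0557e+01,  1.7000e-02,
        1.2000e-02,  0.0000e+00]), 'ee_pos': array([ 0.164, -0.629,  0.23 ]), 'tool_rot': array([-3.14 ,  0.   ,  0.255]), 'ft_force': array([-0.071, -0.773,  0.695]), 'ft_torque': array([-0.043, -0.021, -0.033]), 'opening': np.float64(0.086)}
scene [[0.022, 0.817, -0.576, 1.235], [1.0, -0.012, 0.021, 0.004], [0.01, -0.576, -0.817, 0.995], [0.0, 0.0, 0.0, 1.0]] 383.24765354226116 -0.0960239310918172
top [[0.011, -0.988, 0.153, 0.394], [-1.0, -0.01, 0.006, -0.001], [-0.005, -0.153, -0.988, 1.215], [0.0, 0.0, 0.0, 1.0]] 390.5077646052718 -0.08686597577500912
```

View pics/top0.png

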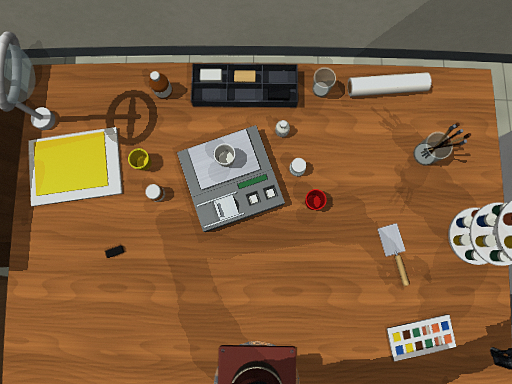

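View pics/scene0.png

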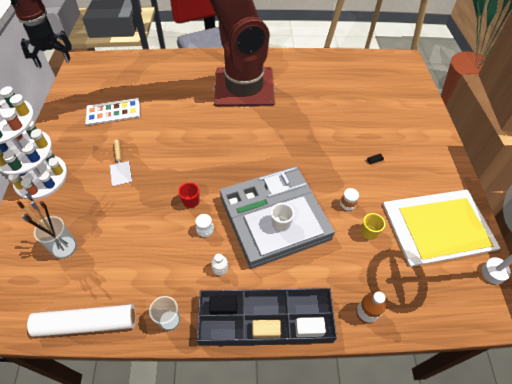

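Top view: scale centred near (231,178), white cup on the pan at (224,155), aluminium cover at (226,206), and square keys at (253,198) and (270,192). The red cup at (316,200) and yellow cup at (138,158) are look-alikes to leave alone. I'll enlarge both views of the scale.

Run:
```python
from h import *
a=cv2.imread('pics/top0.png')[120:235,170:290];b=cv2.imread('pics/scene0.png')[165:265,215:335]
cv2.imwrite('pics/c1.png',cv2.resize(a,None,fx=5,fy=5,interpolation=cv2.INTER_CUBIC))
cv2.imwrite('pics/c2.png',cv2.resize(b,None,fx=6,fy=6,interpolation=cv2.INTER_CUBIC))
```

```text
(no output)
```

View pics/c1.png

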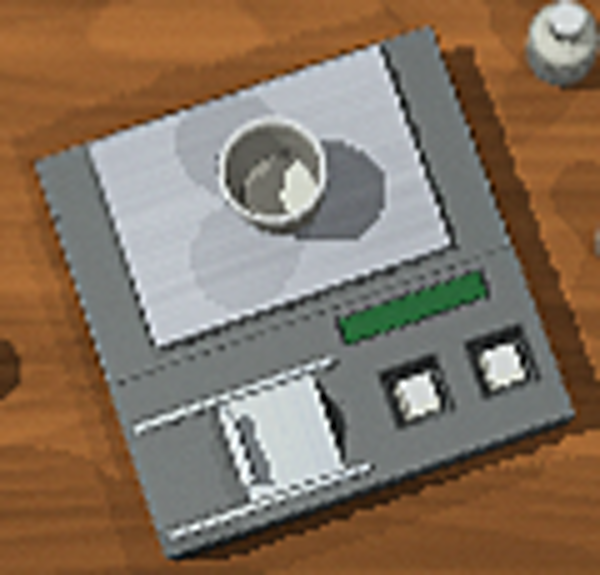

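View pics/c2.png

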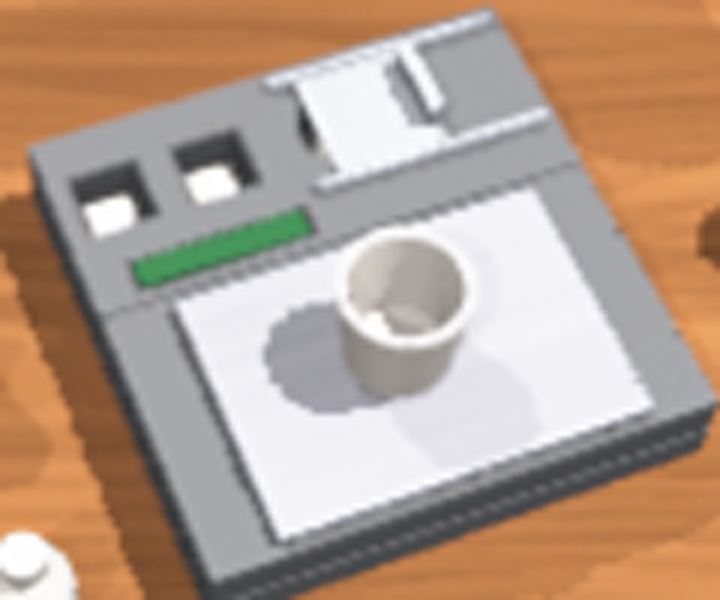

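Run:
```python
from h import *
from scipy.optimize import least_squares
S=np.array([[130,130],[130,-130],[-130,-130],[-130,130],[-85,-45],[-85,-100]])/1000
top=[(37,160),(432,28),(574,410),(166,548),(417,393),(502,362)]
sc=[(716,405),(212,583),(32,150),(492,10),(215,165),(113,197)]
T=lambda p:(170+(p[0]+.5)/5-.5,120+(p[1]+.5)/5-.5)
C=lambda p:(215+(p[0]+.5)/6-.5,165+(p[1]+.5)/6-.5)
W1=np.array([atz('top',*T(p),.05)[:2] for p in top]);W2=np.array([atz('scene',*C(p),.05)[:2] for p in sc])
def tf(q,s): c,d=np.cos(q[2]),np.sin(q[2]); return s@np.array([[c,d],[-d,c]])+q[:2]
for W,SS in((W1,S),(W2,S),(np.r_[W1,W2],np.r_[S,S])):
    r=least_squares(lambda q:(tf(q,SS)-W).ravel(),[.6,0,.3]);print(r.x.round(4),(r.fun.reshape(-1,2)*1000).round(1).tolist())
q=r.x
inv=lambda w:((w[:2]-q[:2])@np.array([[np.cos(q[2]),-np.sin(q[2])],[np.sin(q[2]),np.cos(q[2])]])*1000).round(1)
for n,f,pts,z in(('top',T,[(318,372),(345,462),(220,405),(250,495)],.055),('top',T,[(222,407),(250,492)],.073),('scene',C,[(298,85),(330,172)],.055),('scene',C,[(412,42),(443,105),(402,50),(433,113)],.073),('top',T,[(272,172)],.12),('scene',C,[(405,292)],.12)):
    for p in pts:print(n,p,inv(atz(n,*f(p),z)))
for y in (32,26):
    print(tf(q,np.array([[-.085,y/1000]])))
np.save('q.npy',q)
# depth
d=np.load('top0.npz')['d']
for u,v in((226,206),(219,210),(214,213),(205,218),(240,215)): print(u,v,atd('top',u,v,d).round(4))
```

```text
[0.6238 0.0877 0.3453] [[2.0, 1.1], [3.4, -0.7], [-2.7, -0.6], [-5.0, 0.8], [1.6, 0.0], [0.8, -0.6]]
[0.6244 0.0884 0.3461] [[0.5, 2.8], [1.4, -1.5], [-1.9, -2.2], [-1.5, 0.6], [0.9, 0.3], [0.6, -0.1]]
[0.6241 0.0881 0.3457] [[2.2, 1.5], [3.7, -0.3], [-2.3, -0.3], [-4.7, 1.1], [1.9, 0.3], [1.1, -0.3], [0.2, 2.5], [1.1, -1.9], [-2.2, -2.5], [-1.8, 0.3], [0.6, 0.0], [0.3, -0.4]]
top (318, 372) [-56.    7.5]
top (345, 462) [-112.7    9.7]
top (220, 405) [-55.6  69.5]
top (250, 495) [-112.8   69.6]
top (222, 407) [-60.1  67.6]
top (250, 492) [-113.3   67.8]
scene (298, 85) [-114.5   11.9]
scene (330, 172) [-57.8   6.4]
scene (412, 42) [-107.1   71.4]
scene (443, 105) [-64.4  69.8]
scene (402, 50) [-104.1   64.5]
scene (433, 113) [-61.6  63.1]
top (272, 172) [52.8 -5.4]
scene (405, 292) [57.3 -7.5]
[[0.53325493 0.08935649]]
[[0.53528798 0.08371143]]
226 206 [0.5326 0.0972 0.0525]
219 210 [0.5196 0.1173 0.0589]
214 213 [0.5118 0.1334 0.0462]
205 218 [0.4963 0.1601 0.0468]
240 215 [0.5062 0.0548 0.0505]
```

Scale pose is (0.624, 0.088, yaw 0.346), and the cover is about 14 mm open (rib at scale y≈66). Next I align the tool with the scale, shut the fingers and travel high.

Request:
{"api": "jog_arm", "payload": {"series": [[0, 0, 0, 0, 0, -0.87, 255], [1, -0.2, 0, 0, 0, 0, 255], [1, -0.2, 0, 0, 0, 0, 255], [1, -0.3, 0, 0, 0, 0, 255], [1, -0.4, 0, 0, 0, 0, 255], [1, -0.6, 0, 0, 0, 0, 255], [1, -0.8, 0, 0, 0, 0, 255], [1, -0.9, 0, 0, 0, 0, 255], [1, -0.9, 0, 0, 0, 0, 255], [1, -0.9, 0, 0, 0, 0, 255]], "force": 20}}

```text
t: 0.93
ee_pos: [0.3625, -0.3873, 0.2238]
tool_rot: [-3.133, 0.007, 0.334]
ft_force: [1.9, -0.4, 0.2]
opening: -0.0001
```

Request:
{"api": "jog_arm", "payload": {"series": [[0.8, -1, 0, 0, 0, 0, 255], [0.8, -1, 0, 0, 0, 0, 255], [0.8, -1, 0, 0, 0, 0, 255], [0.8, -1, 0, 0, 0, 0, 255], [0.8, -1, 0, 0, 0, 0, 255], [0.8, -1, 0, 0, 0, 0, 255], [0.8, -1, 0, 0, 0, 0, 255], [0.8, -1, 0, 0, 0, 0, 255], [0.8, -1, 0, 0, 0, 0, 255], [0, 0, 0, 0, 0, 0, 255]]}}

```text
t: 1.77
ee_pos: [0.4807, -0.0347, 0.2231]
tool_rot: [-3.131, 0.007, 0.345]
ft_force: [0.1, 0.1, 0.0]
opening: 0.0
```

```bash
cat > w.py <<'E'
from h import *
q=np.load('q.npy')
def where():
    s=status.observe();e=s['ee_pos'];d=e[:2]-q[:2];c,n=np.cos(q[2]),np.sin(q[2])
    print('t',s['t'].round(2),'scale xy mm',(np.array([c*d[0]+n*d[1],-n*d[0]+c*d[1],e[2]])*1000).round(1),'rot',np.round(s['tool_rot'],3),'yaw err',round(s['tool_rot'][2]-q[2],4),'F',np.round(s['ft_force'],1))
where()
E
python3 w.py
```

```text
Traceback (most recent call last):
  File "w.py", line 6, in <module>
    where()
    ~~~~~^^
  File "w.py", line 5, in where
    print('t',s['t'].round(2),'scale xy mm',(np.array([c*d[0]+n*d[1],-n*d[0]+c*d[1],e[2]])*1000).round(1),'rot',np.round(s['tool_rot'],3),'yaw err',round(s['tool_rot'][2]-q[2],4),'F',np.round(s['ft_force'],1))
              ^^^^^^^^^^^^
AttributeError: 'float' object has no attribute 'round'
```

Request:
{"api": "jog_arm", "payload": {"series": [[0.75, -0.88, 0, -0.1, 0.07, 0, 255], [0.75, -0.88, 0, 0, 0, 0, 255], [0.75, -0.88, 0, 0, 0, 0, 255], [0.75, -0.88, 0.3, 0, 0, 0, 255], [0, 0, 1, 0, 0, 0, 255], [0, 0, 1, 0, 0, 0, 255], [0, 0, 1, 0, 0, 0, 255], [0, 0, 0.7, 0, 0, 0, 255], [0, 0, 0, 0, 0, 0, 255]]}}

```text
t: 2.52
ee_pos: [0.531, 0.1052, 0.0984]
tool_rot: [-3.14, -0.003, 0.351]
ft_force: [-1.5, -0.2, -0.3]
opening: -0.0001
```

```bash
sed -i "s/s\['t'\].round(2)/round(s['t'],2)/" w.py
python3 - <<'E'
from w import *
a=cap('top','top1')[0][120:235,170:290];b=cap('scene','scene1')[0][150:265,215:335]
cv2.imwrite('pics/d1.png',np.hstack([cv2.resize(x[:,:,::-1],None,fx=3.3,fy=3.3,interpolation=cv2.INTER_CUBIC) for x in(a,b)]))
E
```

```text
t 2.52 scale xy mm [-81.8  47.7  98.4] rot [-3.14e+00 -3.00e-03  3.51e-01] yaw err 0.0051 F [-1.5 -0.2 -0.3]
```

View pics/d1.png

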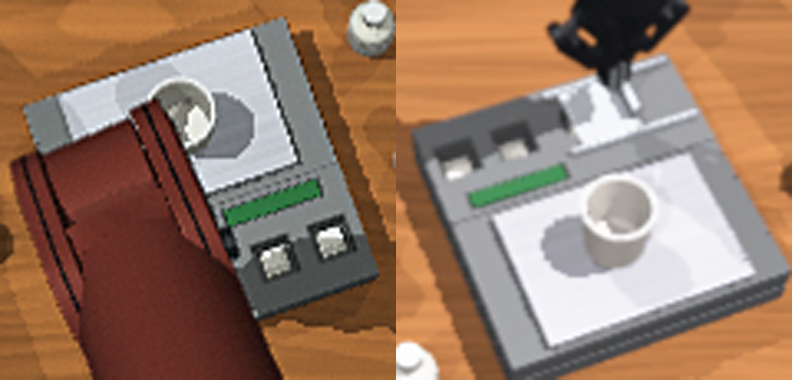

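The scene view shows the closed fingertips just to the right of the rib, at about (620,85) in the right half. I back off 11 mm, lower to z≈62 mm, then push +y.

Request:
{"api": "jog_arm", "payload": {"series": [[-0.1, 0.4, 0, 0, 0, 0.05, 255], [0, 0, 0.7, 0, 0, 0, 255], [0, 0, 0.4, 0, 0, 0, 255], [0, 0, 0.1, 0, 0, 0, 255], [0, 0, 0, 0, 0, 0, 255]]}}

```text
t: 3.03
ee_pos: [0.5403, 0.0897, 0.0731]
tool_rot: [3.138, -0.018, 0.341]
ft_force: [-0.3, 0.3, -0.0]
opening: -0.0001
```

```bash
python3 w.py
```

```text
t 3.03 scale xy mm [-78.2  29.9  73.1] rot [ 3.138 -0.018  0.341] yaw err -0.0044 F [-0.3  0.3 -0. ]
```

Request:
{"api": "jog_arm", "payload": {"series": [[-0.2, -0.1, 0.2, 0.03, -0.15, -0.03, 255], [0, -0.1, 0.12, 0, 0, 0, 255], [0, 0, 0, 0, 0, 0, 255]]}}

```text
t: 3.28
ee_pos: [0.5336, 0.093, 0.0651]
tool_rot: [3.14, -0.004, 0.343]
ft_force: [-0.3, -0.7, -0.2]
opening: -0.0001
```

```bash
python3 w.py
```

```text
t 3.28 scale xy mm [-83.4  35.3  65.1] rot [ 3.14  -0.004  0.343] yaw err -0.0024 F [-0.3 -0.7 -0.2]
```

Request:
{"api": "jog_arm", "payload": {"series": [[-0.05, -0.2, 0.13, 0, 0, 0, 255], [0, -0.3, 0, 0, 0, 0, 255], [0, -0.3, 0, 0, 0, 0, 255], [0, -0.3, 0, 0, 0, 0, 255], [0, -0.3, 0, 0, 0, 0, 255], [0, 0, 0, 0, 0, 0, 255]]}}

```text
t: 3.78
ee_pos: [0.5163, 0.1366, 0.0616]
tool_rot: [3.139, -0.004, 0.344]
ft_force: [-0.4, 0.0, -0.5]
opening: -0.0
```

```bash
python3 w.py
```

```text
t 3.78 scale xy mm [-84.9  82.2  61.6] rot [ 3.139 -0.004  0.344] yaw err -0.0013 F [-0.4  0.  -0.5]
```

Request:
{"api": "jog_arm", "payload": {"series": [[0, -0.25, 0, 0, 0, 0, 255], [0, -0.2, 0, 0, 0, 0, 255], [0, -0.15, 0, 0, 0, 0, 255], [0, -0.1, 0, 0, 0, 0, 255]]}}

```text
t: 4.12
ee_pos: [0.5115, 0.1496, 0.0615]
tool_rot: [3.127, -0.003, 0.34]
ft_force: [3.0, -10.6, 1.9]
opening: 0.0001
```

Run:
```python
from w import *
b=cap('scene','scene2')[0][150:240,235:335]
cv2.imwrite('pics/d2.png',cv2.resize(b[:,:,::-1],None,fx=6,fy=6,interpolation=cv2.INTER_CUBIC))
```

```text
t 4.12 scale xy mm [-85.1  96.1  61.5] rot [ 3.127e+00 -3.000e-03  3.400e-01] yaw err -0.0059 F [  3.  -10.6   1.9]
```

View pics/d2.png

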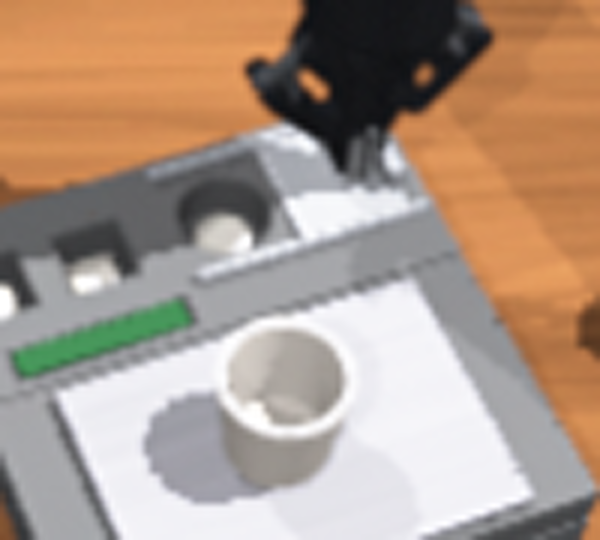

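The cover met its stop (about 11 N, finger at y=96) and the round well is fully uncovered, its mouth centred at crop (225,215). I check the well centre against the pose.

Run:
```python
from w import *
c,n=np.cos(q[2]),np.sin(q[2])
f=lambda p:(235+(p[0]+.5)/6-.5,150+(p[1]+.5)/6-.5)
for p,z in(((225,215),.05),((222,236),.03)):
    d=atz('scene',*f(p),z)[:2]-q[:2];print((c*d[0]+n*d[1],-n*d[0]+c*d[1]))
```

```text
t 4.17 scale xy mm [-85.1  96.2  61.5] rot [ 3.127e+00 -3.000e-03  3.400e-01] yaw err -0.0061 F [  4.6 -13.7   1.6]
(np.float64(-0.08561685895486007), np.float64(0.026381448958197728))
(np.float64(-0.08699006413350803), np.float64(0.026312575177892185))
```

Request:
{"api": "jog_arm", "payload": {"series": [[0, 0.3, -0.2, 0.1, 0, 0, 255], [0, 0.5, -0.2, 0, 0, 0, 255], [0, 0.6, 0, 0, 0, 0, 255], [0, 0.5, 0, 0, 0, 0, 255], [0, 0.2, 0, 0, 0, 0, 255], [0, 0, 0, 0, 0, 0, 255]]}}

```text
t: 4.67
ee_pos: [0.5334, 0.0907, 0.075]
tool_rot: [3.139, -0.005, 0.34]
ft_force: [-0.8, 0.1, -0.8]
opening: -0.0
```

```bash
python3 w.py
```

```text
t 4.67 scale xy mm [-84.4  33.2  75. ] rot [ 3.139 -0.005  0.34 ] yaw err -0.0054 F [-0.8  0.1 -0.8]
```

Request:
{"api": "jog_arm", "payload": {"series": [[-0.02, 0.2, 0, 0.03, -0.04, -0.05, 255], [0, 0.05, 0.2, 0, 0, 0, 255], [0, 0, 0.2, 0, 0, 0, 255], [0, 0, 0, 0, 0, 0, 255]]}}

```text
t: 5.0
ee_pos: [0.5347, 0.0859, 0.062]
tool_rot: [-3.14, -0.001, 0.348]
ft_force: [-0.4, 0.1, -0.1]
opening: -0.0004
```

```bash
python3 w.py
```

```text
t 5.0 scale xy mm [-84.8  28.3  62. ] rot [-3.14e+00 -1.00e-03  3.48e-01] yaw err 0.0025 F [-0.4  0.1 -0.1]
```

Request:
{"api": "jog_arm", "payload": {"series": [[0, 0.07, 0.15, 0, 0, 0, 255], [0, 0, 0.25, 0, 0, 0, 255], [0, 0, 0.25, 0, 0, 0, 255], [0, 0, 0.2, 0, 0, 0, 255], [0, 0, 0, 0, 0, 0, 255]]}}

```text
t: 5.42
ee_pos: [0.5342, 0.0859, 0.0326]
tool_rot: [-3.138, 0.0, 0.351]
ft_force: [0.1, 0.4, -0.2]
opening: -0.0001
```

```bash
python3 w.py
```

```text
t 5.42 scale xy mm [-85.3  28.5  32.6] rot [-3.138  0.     0.351] yaw err 0.0054 F [ 0.1  0.4 -0.2]
```

Request:
{"api": "jog_arm", "payload": {"series": [[0, 0.05, 0.15, 0, 0, 0, 255], [0, 0, 0.15, 0, 0, 0, 255], [0, 0, 0.15, 0, 0, 0, 255], [0, 0, 0.15, 0, 0, 0, 255]]}}

```text
t: 5.75
ee_pos: [0.5353, 0.0851, 0.0239]
tool_rot: [3.139, 0.003, 0.351]
ft_force: [-32.1, -6.3, 76.4]
opening: 0.0
```

```bash
python3 w.py
```

```text
t 5.75 scale xy mm [-84.6  27.3  23.9] rot [3.139e+00 3.000e-03 3.510e-01] yaw err 0.0054 F [-32.1  -6.3  76.4]
```

Fully down, but 76 N is more than needed, so I ease off while holding.

Request:
{"api": "jog_arm", "payload": {"series": [[0, 0, -0.01, 0, 0, 0, 255]]}}

```text
t: 5.83
ee_pos: [0.5354, 0.0852, 0.0267]
tool_rot: [3.137, 0.003, 0.351]
ft_force: [-1.6, 0.5, 3.0]
opening: -0.0003
```

Request:
{"api": "jog_arm", "payload": {"series": [[0, 0, 0.06, 0, 0, 0, 255], [0, 0, 0.03, 0, 0, 0, 255]]}}

```text
t: 6.0
ee_pos: [0.536, 0.0852, 0.0263]
tool_rot: [3.135, 0.002, 0.351]
ft_force: [-1.5, -0.0, 3.8]
opening: -0.0003
```

Request:
{"api": "jog_arm", "payload": {"series": [[-0.03, 0, 0.09, 0, 0, 0, 255], [0, 0, 0.06, 0, 0, 0, 255]]}}

```text
t: 6.17
ee_pos: [0.5363, 0.0853, 0.0245]
tool_rot: [3.134, -0.0, 0.351]
ft_force: [-17.7, -4.1, 42.8]
opening: -0.0002
```

Request:
{"api": "jog_arm", "payload": {"series": [[0, 0, 0.05, 0, 0, 0, 255], [0, 0, 0.05, 0, 0, 0, 255]]}}

```text
t: 6.33
ee_pos: [0.5362, 0.0853, 0.0248]
tool_rot: [3.132, 0.001, 0.351]
ft_force: [-10.2, -2.9, 25.1]
opening: 0.0002
```

Steady and fully down at about 25 N. I hold this for about 0.8 s.

Request:
{"api": "jog_arm", "payload": {"series": [[0, 0, 0.055, 0, 0, 0, 255], [0, 0, 0.055, 0, 0, 0, 255], [0, 0, 0.055, 0, 0, 0, 255], [0, 0, 0.055, 0, 0, 0, 255], [0, 0, 0.055, 0, 0, 0, 255]]}}

```text
t: 6.75
ee_pos: [0.5362, 0.0853, 0.0248]
tool_rot: [3.126, 0.003, 0.351]
ft_force: [-12.0, -2.3, 29.3]
opening: -0.0002
```

Request:
{"api": "jog_arm", "payload": {"series": [[0, 0, 0.055, 0, 0, 0, 255], [0, 0, 0.055, 0, 0, 0, 255], [0, 0, 0.055, 0, 0, 0, 255]]}}

```text
t: 7.0
ee_pos: [0.5362, 0.0853, 0.0247]
tool_rot: [3.123, 0.004, 0.35]
ft_force: [-12.5, -2.5, 30.0]
opening: 0.0
```

```bash
python3 w.py
```

```text
t 7.0 scale xy mm [-83.6  27.2  24.7] rot [3.123 0.004 0.35 ] yaw err 0.0047 F [-12.5  -2.5  30. ]
```

Request:
{"api": "jog_arm", "payload": {"series": [[0, 0, -0.4, 0.1, 0, 0, 255], [0, 0, -0.8, 0.06, 0, -0.05, 255], [0, 0, -0.8, 0, 0, 0, 255], [0, -0.5, -0.3, 0, 0, 0, 255], [0, -0.9, 0, 0, 0, 0, 255], [0, -0.9, 0, 0, 0, 0, 255], [0, -0.8, 0, 0, 0, 0, 255], [0, -0.4, 0, 0, 0, 0, 255], [0, 0, 0, 0, 0, 0, 255]]}}

```text
t: 7.75
ee_pos: [0.4978, 0.1892, 0.093]
tool_rot: [3.141, 0.003, 0.351]
ft_force: [-1.2, 0.5, -0.1]
opening: 0.0002
```

```bash
python3 w.py
```

```text
t 7.75 scale xy mm [-84.5 137.9  93. ] rot [3.141e+00 3.000e-03 3.510e-01] yaw err 0.0052 F [-1.2  0.5 -0.1]
```

Request:
{"api": "jog_arm", "payload": {"series": [[0, -0.1, 0.4, 0, 0, -0.05, 255], [0, 0, 0.4, 0, 0, 0, 255], [0, 0, 0.15, 0, 0, 0, 255], [0, 0, 0, 0, 0, 0, 255]]}}

```text
t: 8.08
ee_pos: [0.4958, 0.1913, 0.0596]
tool_rot: [3.141, 0.005, 0.357]
ft_force: [-0.2, -0.1, -0.2]
opening: -0.0002
```

Run:
```python
from w import *
b=cap('scene','scene3')[0][150:240,235:335]
cv2.imwrite('pics/d3.png',cv2.resize(b[:,:,::-1],None,fx=6,fy=6,interpolation=cv2.INTER_CUBIC))
```

```text
t 8.08 scale xy mm [-85.7 140.6  59.6] rot [3.141 0.005 0.357] yaw err 0.0116 F [-0.2 -0.1 -0.2]
```

View pics/d3.png

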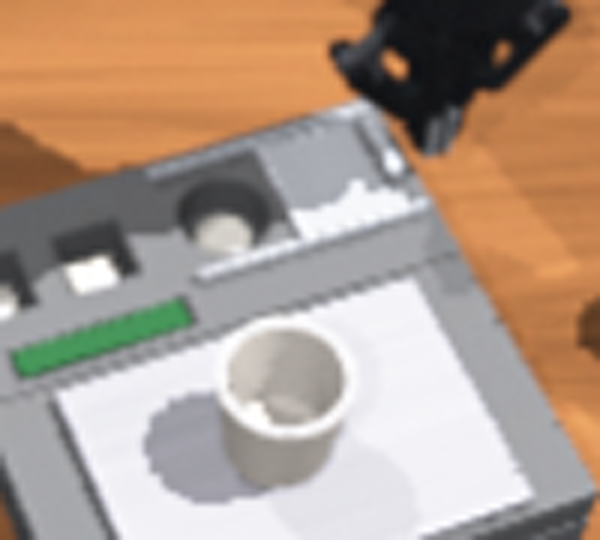

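The cover is open with the fingertip just left of the rib (425,140). Now I push it shut.

Request:
{"api": "jog_arm", "payload": {"series": [[0, 0.2, -0.05, 0, -0.04, 0.1, 255], [0, 0.3, 0, 0, 0, 0, 255], [0, 0.3, 0, 0, 0, 0, 255], [0, 0.3, 0, 0, 0, 0, 255], [0, 0.3, 0, 0, 0, 0, 255], [0, 0.2, 0, 0, 0, 0, 255], [0, 0, 0, 0, 0, 0, 255]]}}

```text
t: 8.72
ee_pos: [0.5149, 0.1385, 0.0616]
tool_rot: [3.141, 0.01, 0.34]
ft_force: [-0.1, 1.9, -1.9]
opening: -0.0001
```

```bash
python3 w.py
```

```text
t 8.72 scale xy mm [-85.6  84.4  61.6] rot [3.141 0.01  0.34 ] yaw err -0.0052 F [-0.1  1.9 -1.9]
```

Request:
{"api": "jog_arm", "payload": {"series": [[0, 0.25, 0, 0, 0, 0, 255], [0, 0.2, 0, 0, 0, 0, 255], [0, 0.15, 0, 0, 0, 0, 255], [0, 0.1, 0, 0, 0, 0, 255]]}}

```text
t: 9.05
ee_pos: [0.5201, 0.1244, 0.0621]
tool_rot: [-3.133, 0.009, 0.345]
ft_force: [-5.9, 12.3, 0.5]
opening: 0.0001
```

```bash
python3 w.py
```

```text
t 9.05 scale xy mm [-85.5  69.5  62.1] rot [-3.133  0.009  0.345] yaw err -0.0006 F [-5.9 12.3  0.5]
```

Request:
{"api": "jog_arm", "payload": {"series": [[0, 0.12, 0, 0, 0, 0, 255], [0, 0.12, 0, 0, 0, 0, 255]]}}

```text
t: 9.22
ee_pos: [0.5199, 0.1245, 0.0621]
tool_rot: [-3.124, 0.009, 0.351]
ft_force: [-5.5, 12.0, 1.2]
opening: 0.0001
```

```bash
python3 w.py
```

```text
t 9.22 scale xy mm [-85.6  69.6  62.1] rot [-3.124  0.009  0.351] yaw err 0.0057 F [-5.5 12.   1.2]
```

Request:
{"api": "jog_arm", "payload": {"series": [[0, -0.3, 0, 0, 0, 0, 255], [0, -0.6, -0.3, 0, 0, 0, 255], [0, -0.6, -0.8, 0, 0, 0, 255], [-0.3, -1, -0.8, 0, 0, 0, 255], [-0.3, -1, -0.8, 0, 0, 0, 255], [-0.3, -1, -0.8, 0, 0, 0, 255], [0, -1, -0.8, 0, 0, 0, 255], [0, -1, 0, 0, 0, 0, 255], [0, -0.5, 0, 0, 0, 0, 255], [0, 0, 0, 0, 0, 0, 255]]}}

```text
t: 10.05
ee_pos: [0.4209, 0.3171, 0.2029]
tool_rot: [-3.128, 0.005, 0.347]
ft_force: [0.3, 0.5, -0.2]
opening: -0.0001
```

Run:
```python
from w import *
a=cap('top','top4')[0][120:235,140:320];b=cap('scene','scene4')[0][150:265,190:370]
cv2.imwrite('pics/d4.png',np.hstack([cv2.resize(x[:,:,::-1],(390,249*1),interpolation=cv2.INTER_CUBIC) for x in(a,b)]))
c=b[10:90,30:130]
cv2.imwrite('pics/d5.png',cv2.resize(c[:,:,::-1],None,fx=6,fy=6,interpolation=cv2.INTER_CUBIC))
```

```text
t 10.05 scale xy mm [-113.6  284.3  202.9] rot [-3.128  0.005  0.347] yaw err 0.0018 F [ 0.3  0.5 -0.2]
```

View pics/d4.png

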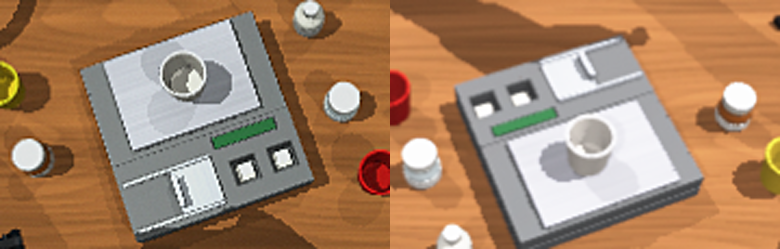

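View pics/d5.png

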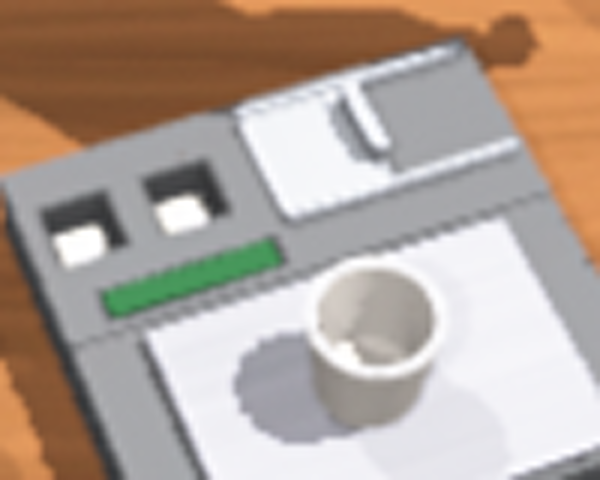

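The cover's right edge is flush with the rail ends (240,110 to 290,215). The cup and the other objects stand where they were.

```bash
python3 -c "
from cell import arm
print(arm.job_done())"
```

```text
the job is handed in; nothing more can be done
None
```

The tare is done and handed in at about 10 s of the allowed 48 s. With the shut fingertips I pushed the cover open, pressed the round key, took the finger out and pushed the cover shut again.

- **Cover:** It met a hard stop at about 11 N when opened and about 12 N when shut. The last picture shows it flush with the rail ends, covering the well.
- **Tare key:** It went down to its stop and was held there for about 0.8 s at about 25–30 N (tip at 24.7 mm, the stop being at 25 mm).
- **Rough spots:** My first push on the key was harder than intended, peaking at about 76 N at the wrist, which is under the 120 N limit. I eased off, so the key rose 1–2 mm for about 0.3 s before the steady hold.
- **Other objects:** The cup still stands on the pan, and the two jars, the bottle and the scale look unchanged in the last pictures. I did not touch the two square keys. The last crops did not take in the palette knife, and barely showed the eraser, but the arm worked well away from both.

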